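Release the red ball from the rocker dispenser

TASK

Release the red ball from the two-lane dispenser into the yellow tray: with the fingertips, press down the black paddle of the red ball's lane so that its gate lifts, keep it down until the ball has rolled out into the tray, then let go so that the gate drops shut. Leave the blue ball waiting behind its closed gate, do not touch either ball, and do not pick up or shift the tray or any of the things lying around.

Things in the scene. Friction and masses are not known exactly. Their poses are not given: they have to be found in the camera images.
- dispenser: Grey two-lane ball dispenser fixed to the plank, base 240 x 210 x 12 mm (x -165 to +75). Origin on the plank's top, 20 mm above the work surface; x points down the lanes to the tray, y left, z up. Open-topped lanes 36 mm wide, walls 70 mm high, at y = +50 (left) and -50 mm (right), x -33 to +75; steel gate at x = +45. Pivot posts 106 mm high at x -45, y +-89. Which ball is in which lane varies.
- paddle_left (a point): Black press paddle of the left lane's rocker, at its end nearer the robot, 50 (x) x 56 (y) x 6 mm. Origin: centre of its top face, 104 mm above the plank, at x -125, y +55 mm of the dispenser when the gate is shut, 80 mm from the pivot axis. Axes as the dispenser's when shut; tilts with the rocker. Free below down to the base board.
- paddle_right (a point): The same for the right lane (y -55 mm of the dispenser). The clear gap between the two paddles is 54 mm.
- lever_left (a joint): Left rocker's angle, rad: 0 = gate shut, 0.35 = paddle fully down on its stop (centre of the paddle 27 mm lower) and gate fully up. The ball can pass from about 0.22 on. A spring shuts it again when let go; pressing at the paddle's centre takes about 2 N to start and 5 N at the stop.
- lever_right (a joint): The same for the right rocker.
- red_ball_center (a point): Centre of the red plastic ball, 28 mm in diameter, about 20 g, resting behind the gate of one lane; it rolls out by itself in under a second once the gate is up.
- blue_ball_center (a point): Centre of the blue plastic ball, the same size, in the other lane.
- tray: Yellow plastic compartment tray, 130 (x) x 210 (y) x 32 mm, walls 4 mm, loose on the plank, its near side just beyond the lanes' ends. Origin at the centre of its underside; axes nearly as the dispenser's.
- phone_frame: Bystander: grey phone frame lying flat, 74 x 150 x 9 mm, long along its y; origin at the centre of its underside.
- magnifier: Bystander: glass magnifier lens, 71 mm across the rim, 10 mm high, black handle to 119 mm along its -x; origin under the lens centre.
- screwdriver: Bystander: steel screwdriver lying along its own x, handle to -x, about 200 mm long, 26 mm high; origin under its middle. (A fixed chrome desk lamp, 320 mm tall, stands well off to the right, beyond y = -0.45 m.)
Mind the look-alikes: they are no part of the job. Of the things shaped like the part that bears red_ball_center, the red one is meant.

How it is judged:
By the outcome, as a careful person would: the job done as asked, in the order asked, and still so for the second after the job is handed in, with the robot touching nothing.
It also fails if it takes over 32 s, if anything falls off the work surface, if the arm or the gripper's body presses on something with over 40 N, if the wrist force passes 120 N, or if a joint passes its speed limit or range.

ROBOT

A 6-joint arm with a two-finger parallel gripper is mounted at the origin on the work surface. World frame = base frame: x ahead of the robot, y to its left, z up, the work surface at z = 0. Lengths are in m, angles in rad, forces in N, time in s.
With the tool pointing down it reaches from about 0.275 to 0.875 m from the base axis. Payload 12.5 kg.
Tool frame: the origin (TCP) lies midway between the tips of the shut fingers; the grasp point (between the pads) lies grip_point_offset behind it (grip_point_offset is the distance from the TCP to the grasp point, in m); z points along the fingers, x is the direction in which the jaws open and shut, and the axes are right-handed (so a half turn about z gives the same grasp; the last joint's range is limited). The gripper opens to 85 mm and grips with 20 to 120 N. Pads are 22 mm wide; open, the fingers measure 114 mm over their backs; the gripper's body (76 mm by 85 mm) begins 54 mm behind the grasp point. The pads swing forward as they close: fully open they stand 13 mm farther back than shut.
Start: joints at [1.131, 0.351, 1.652, -0, 1.139, -0.085], TCP at [0.191, 0.516, 0.231] pointing down, gripper open.
Joint ranges: [-2.75, 2.75], [-0.79, 2.1], [0.01, 2.65], [-1.57, 4.71], [0.07, 3.14], [-2.87, 2.87]. Speed limits (rad/s): [2.22, 2.22, 2.79, 3.14, 3.14, 3.14].

INTERFACE

Orientations are given as [roll, pitch, yaw] about the fixed x, y, z axes, in that order (R = Rz(yaw) Ry(pitch) Rx(roll)).
In Python, from cell import * gives the robot as it stands. The module is installed in compiled form; this text tells all that it offers.
- The arm moves only by the shell command python3 -m inch 'ROWS'. ROWS is JSON, a list of rows, each an object with "translation": the shift along the tool's x, y, z in cm, a list of three; "dr": the turn, a rotation vector about the tool's x, y, z in rad, a list of three; "grip": the opening, from 0 (shut) to 1 (fully open). A call has 1 to 8 rows; each row is the pose to reach, as a shift and turn from the pose commanded when the call began, along the tool's axes at that moment; what a row does not reach only later rows make up. A row lasts 1/8 s, in which the tool goes at most 62.5 mm and 10.7 degrees, less where a joint would pass 70% of its speed; a pose out of reach is approached as far as the arm can. A call with a gripper value outside its range is refused whole. The fingers move at their own pace and stop on an object; the grip force is fixed at half the most. Time passes only in rows, so rows that repeat a pose let the fingers close. It gives the time, the measured TCP pose, the force and the opening at its end, in the units of the state.
- read_state(): the state, without advancing time (a new reading comes with each control period).
- camera(name): name is "scene" or "top" or "wrist"; returns the picture (480x640x3 uint8, red, green, blue); there is no depth.
- camera_model(name): a dict with "intrinsics" (3x3 intrinsics, pixels), "rvec" (rotation vector, rad) and "tvec" (3), from world to camera coordinates, as OpenCV has them; the wrist camera has in their place "mount" (4x4, takes a point from camera to tool coordinates, whose origin is the TCP and whose axes are the tool frame's). Camera axes: x right, y down, z forward; pixel columns grow to the right and rows downward; lengths in m; the calibration is good to about 2 mm. A picture is of the moment at which its call begins: read the wrist's pose just before it. camera_model takes no time and is no camera call.
- close_job(): hands the job in, once; it reports no verdict.
The state is a dict: "t": time; "q": joint angles; "joint_velocities": joint speeds; "tau": joint torques, N m; "tool_pos": TCP position; "ee_rot": TCP orientation; "contact_force": force on the tool from outside, world axes, zero at the start; "torque": the same for the moment, N m; "opening": finger opening in m.
Only numpy, scipy, OpenCV 4.12 (cv2) and the standard library are available. Lean on these libraries where they do the work, as an engineer would, in place of code of your own. Each camera call takes 0.05 s, during which the arm holds its last target.

## Working session

There is one attempt and no reset: what is moved stays moved. The work goes in short steps, Python scripts to look and compute and a shell command to move; the robot and the scene stay as the last step left them, time stands still between calls to the robot, and variables do not carry over. Pictures are saved under pics/ and viewed, and the job is handed in when it is done.

```bash
mkdir -p pics
python3 - <<'E'
from cell import *
import cv2
s=read_state(); print(s['t'],s['tool_pos'],s['ee_rot'],s['opening'])
for n in ['scene','top']:
    im=camera(n); cv2.imwrite(f'pics/{n}0.png',im[:,:,::-1]); m=camera_model(n); print(n,m)
print(camera_model('wrist'))
E
```

```text
0.0 [0.19091968 0.51545709 0.23076098] [-3.14148767e+00  1.12684444e-03  1.21600060e+00] 0.08521949001910804
scene {'intrinsics': array([[538.34865291,   0.        , 317.9667098 ],
       [  0.        , 538.34865291, 239.943084  ],
       [  0.        ,   0.        ,   1.        ]]), 'rvec': array([ 0.6082015 ,  2.51392323, -1.3928009 ]), 'tvec': array([ 0.48114655, -0.05751406,  1.30991614])}
top {'intrinsics': array([[456.83074033,   0.        , 319.45632035],
       [  0.        , 456.83074033, 243.26701523],
       [  0.        ,   0.        ,   1.        ]]), 'rvec': array([ 2.18693612, -2.16055382,  0.09620218]), 'tvec': array([0.03604963, 0.55026456, 0.87024268])}
{'intrinsics': array([[357.33602072,   0.        , 316.46530188],
       [  0.        , 357.33602072, 239.10303284],
       [  0.        ,   0.        ,   1.        ]]), 'mount': array([[ 9.99999818e-01, -5.05585809e-04,  3.27872705e-04,
        -1.24322122e-03],
       [ 3.78659470e-04,  9.50485492e-01,  3.10768703e-01,
        -8.02135501e-02],
       [-4.68758496e-04, -3.10768523e-01,  9.50485510e-01,
        -1.42759639e-01],
       [ 0.00000000e+00,  0.00000000e+00,  0.00000000e+00,
         1.00000000e+00]])}
```

View pics/top0.png

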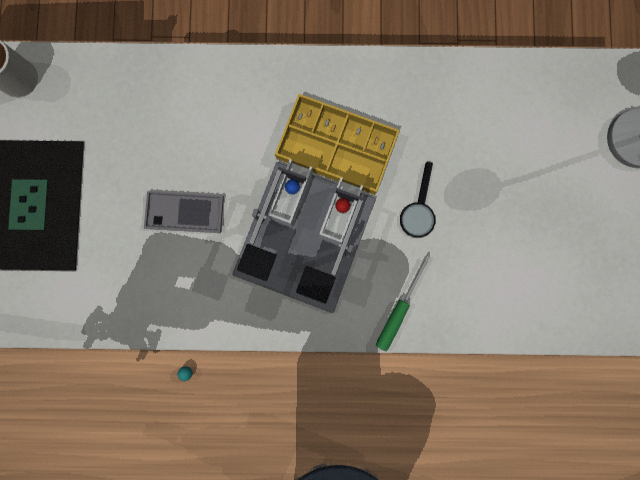

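View pics/scene0.png

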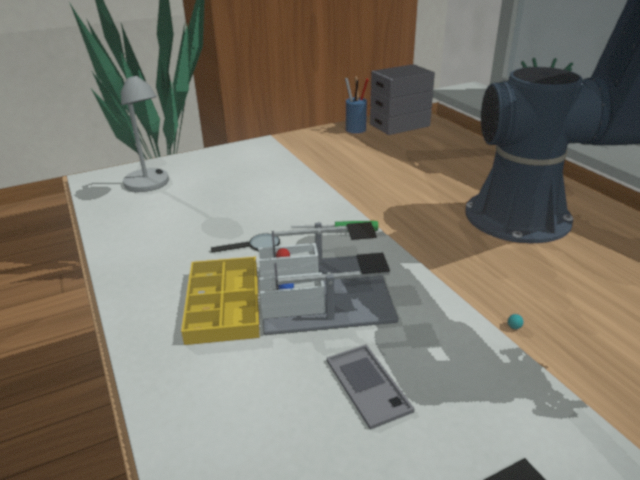

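The top view shows the red ball at about (343,206) in the right lane and the blue one at (292,187) in the left. The right paddle is near (317,284) and the left one near (257,262). Next I'll enlarge the paddles.

Run:
```python
import cv2
im=cv2.imread('pics/top0.png'); c=im[150:330,220:400]
cv2.imwrite('pics/top0c.png',cv2.resize(c,None,fx=3.333,fy=3.333,interpolation=cv2.INTER_CUBIC))
```

```text
(no output)
```

View pics/top0c.png

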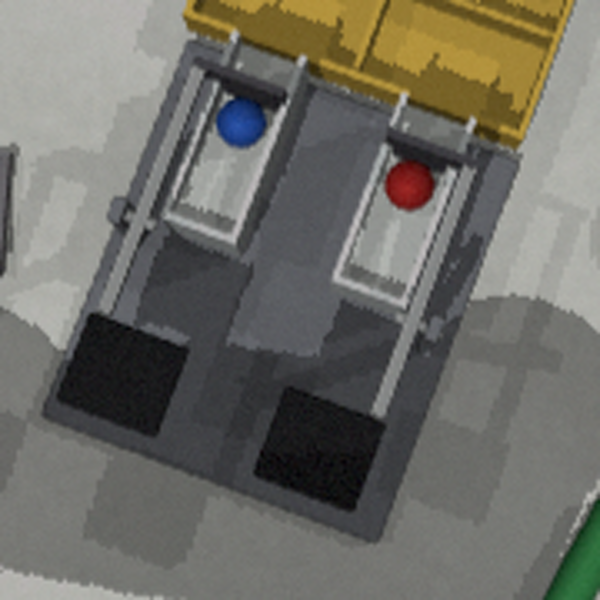

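```bash
cat > h.py <<'E'
import numpy as np, cv2
from cell import *
def model(n):
    m=camera_model(n); R=cv2.Rodrigues(np.array(m['rvec']))[0]; return np.array(m['intrinsics']),R,np.array(m['tvec'])
def toplane(n,uv,z):
    K,R,t=model(n); d=R.T@np.linalg.inv(K)@np.array([uv[0],uv[1],1.]); c=-R.T@t
    return c+d*(z-c[2])/d[2]
def proj(n,p):
    K,R,t=model(n); x=K@(R@np.asarray(p,float)+t); return x[:2]/x[2]
E
python3 - <<'E'
from h import *
from scipy.optimize import least_squares
f=lambda p:np.array(p)/3.3333+[220,150]
obs=[]
for cy,cs in((-55,[(288,388),(386,420),(356,511),(253,475)]),(55,[(102,312),(189,347),(158,435),(57,398)])):
    for (dx,dy),c in zip([(25,28),(25,-28),(-25,-28),(-25,28)],cs): obs.append(((-125+dx,cy+dy,104),c))
obs+=[((-165,105,12),(45,412)),((-165,-105,12),(378,541)),((75,-105,12),(521,153))]
P=np.array([o[0] for o in obs])/1000; U=np.array([f(o[1]) for o in obs])
def w(p,P): 
    c,s=np.cos(p[2]),np.sin(p[2]); return np.c_[p[0]+c*P[:,0]-s*P[:,1],p[1]+s*P[:,0]+c*P[:,1],.02+P[:,2]]
res=lambda p:(np.array([proj('top',x) for x in w(p,P)])-U).ravel()
r=least_squares(res,[.5,0,-.3],loss='soft_l1'); print(r.x); print(res(r.x).reshape(-1,2).round(1).tolist())
p=r.x
pr=w(p,np.array([[-.125,-.055,.104],[-.125,.055,.104],[.025,-.05,.03],[.025,.05,.03]]));print(pr.round(4))
K,R,t=model('top');print('cam',-R.T@t)
for n,uv in(('red',(409,186)),('blue',(241,122))):
    x=toplane('top',f(uv),.05);d=x[:2]-p[:2];c,s=np.cos(p[2]),np.sin(p[2]);print(n,x,c*d[0]+s*d[1],-s*d[0]+c*d[1])
# scene check
for q in pr[:2]: print(proj('scene',q))
E
```

```text
[ 0.60637916  0.05619221 -0.3443301 ]
[[0.1, -1.7], [0.9, 0.0], [-0.1, -0.0], [0.4, -0.6], [-3.2, -0.9], [0.7, -0.2], [-0.3, 0.4], [-0.2, 0.2], [-1.4, 0.9], [0.7, 0.5], [0.1, 1.2]]
[[0.4702 0.0466 0.124 ]
 [0.5073 0.1502 0.124 ]
 [0.613  0.0007 0.05  ]
 [0.6468 0.0948 0.05  ]]
cam [0.46859833 0.04010925 0.91663506]
red [ 0.62024477 -0.00107138  0.05      ] 0.03238198099798627 -0.049221759378767785
blue [0.6565179  0.09631403 0.05      ] 0.03365191368237912 0.0546918900059887
[358.97115476 229.20308723]
[370.43919045 261.34843088]
```

```bash
python3 -m inch '[{"translation":[-17,21,1],"dr":[0,0,0],"grip":0},{"translation":[-34.3,42.2,3.5],"dr":[0,0,0],"grip":0},{"translation":[-34.3,42.2,3.5],"dr":[0,0,0],"grip":0},{"translation":[-34.3,42.2,3.5],"dr":[0,0,0],"grip":0},{"translation":[-34.3,42.2,3.5],"dr":[0,0,0],"grip":0},{"translation":[-34.3,42.2,3.5],"dr":[0,0,0],"grip":0},{"translation":[-34.3,42.2,3.5],"dr":[0,0,0],"grip":0},{"translation":[-34.3,42.2,3.5],"dr":[0,0,0],"grip":0}]'
python3 - <<'E'
from h import *
s=read_state();print(s['t'],s['tool_pos'],s['ee_rot'],s['opening'],s['contact_force'])
E
```

```text
t: 1.1
tool_pos: [0.4455, 0.0841, 0.1992]
ee_rot: [3.142, -0.0, 1.216]
contact_force: [1.2, 1.6, -0.4]
opening: 0.0002
1.1 [0.44546231 0.08413656 0.19920687] [ 3.14153136e+00 -1.02409196e-04  1.21584195e+00] 0.00015583262312186393 [ 1.16828544  1.56823713 -0.41707109]
```

```bash
python3 -m inch '[{"translation":[0,0,0],"dr":[0,0,0],"grip":0},{"translation":[0,0,0],"dr":[0,0,0],"grip":0}]'
python3 - <<'E'
from h import *
s=read_state();p=np.array(s['tool_pos']);print(p)
from scipy.spatial.transform import Rotation as Ro
R=Ro.from_euler('xyz',s['ee_rot']).as_matrix()
tgt=np.array([0.4702-.0028,0.0466+.001,.150]);print('shift cm',(R.T@(tgt-p)*100).round(2))
s=read_state();im=camera('wrist');cv2.imwrite('pics/w1.png',im[:,:,::-1])
M=np.array(camera_model('wrist')['mount']);K=np.array(camera_model('wrist')['intrinsics'])
T=np.eye(4);T[:3,:3]=R;T[:3,3]=p
W=np.linalg.inv(T@M)
for q in ([.4702,.0466,.124],[.5073,.1502,.124]):
    x=K@(W@np.r_[q,1])[:3];print(x[:2]/x[2])
E
```

```text
t: 1.35
tool_pos: [0.4444, 0.0862, 0.1991]
ee_rot: [-3.141, 0.0, 1.215]
contact_force: [-0.2, 0.3, -0.2]
opening: -0.0002
[0.44443965 0.08619537 0.19908287]
shift cm [-2.82  3.5   4.91]
[276.9570366  304.59998548]
[438.4526006 302.8362191]
```

View pics/w1.png

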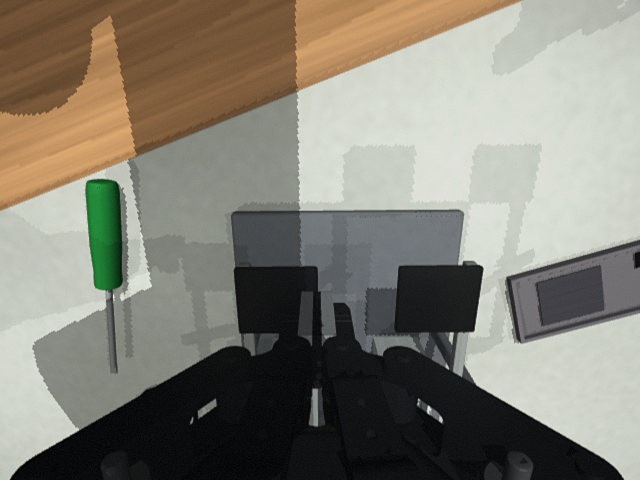

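The wrist view shows the right paddle centred at about (276,300), where I predicted (277,305). That agrees to within about 3 mm. I'll move over it, stopping short of contact.

```bash
python3 -m inch '[{"translation":[-2.8,3.3,2],"dr":[0,0,0.01],"grip":0},{"translation":[-2.8,3.3,5],"dr":[0,0,0],"grip":0},{"translation":[-2.8,3.3,6.3],"dr":[0,0,0],"grip":0},{"translation":[-2.8,3.3,6.3],"dr":[0,0,0],"grip":0}]'
python3 - <<'E'
from h import *
for n in('wrist','scene'):
    im=camera(n);cv2.imwrite(f'pics/{n}2.png',im[:,:,::-1])
im=cv2.imread('pics/scene2.png')[200:350,170:420];cv2.imwrite('pics/scene2c.png',cv2.resize(im,None,fx=3,fy=3,interpolation=2))
E
```

```text
t: 1.9
tool_pos: [0.4654, 0.0493, 0.1361]
ee_rot: [-3.14, 0.0, 1.217]
contact_force: [-0.4, 0.8, 0.3]
opening: 0.0001
```

View pics/wrist2.png

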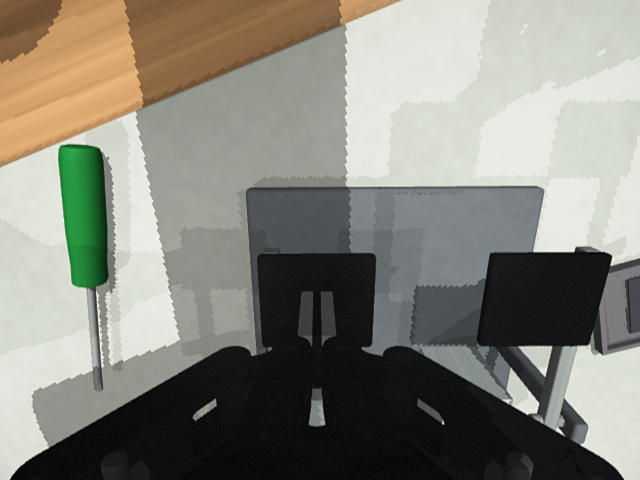

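View pics/scene2c.png

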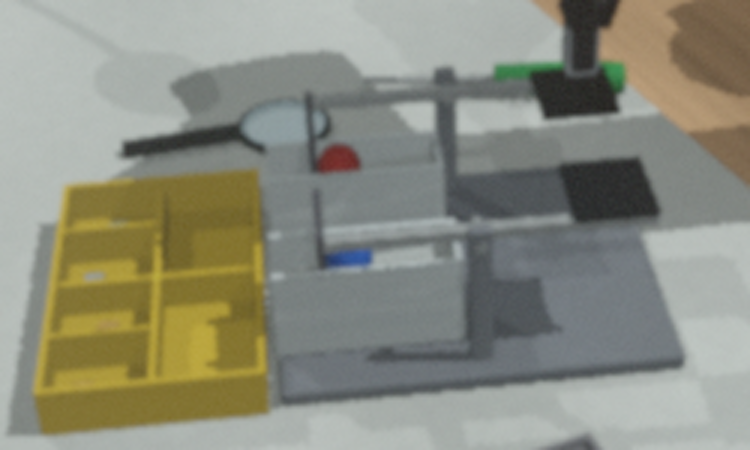

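The fingertips sit over the middle of the right paddle: it spans columns 258–376 in the wrist view, and the fingers are at 317. I'll press now, in stages.

```bash
python3 -m inch '[{"translation":[0,0,0.8],"dr":[0,0,0],"grip":0},{"translation":[0,0,1.6],"dr":[0,0,0],"grip":0},{"translation":[0,0,2.4],"dr":[0,0,0],"grip":0},{"translation":[0,0,3.0],"dr":[0,0,0],"grip":0},{"translation":[0,0,3.3],"dr":[0,0,0],"grip":0},{"translation":[0,0,3.3],"dr":[0,0,0],"grip":0}]'
python3 - <<'E'
from h import *
for n in('top','scene'):
    im=camera(n);cv2.imwrite(f'pics/{n}3.png',im[:,:,::-1])
im=cv2.imread('pics/scene3.png')[200:350,170:420];cv2.imwrite('pics/scene3c.png',cv2.resize(im,None,fx=3,fy=3,interpolation=2))
im=cv2.imread('pics/top3.png')[80:330,220:420];cv2.imwrite('pics/top3c.png',cv2.resize(im,None,fx=2.4,fy=2.4,interpolation=2))
E
```

```text
t: 2.75
tool_pos: [0.4664, 0.0483, 0.1034]
ee_rot: [3.141, -0.0, 1.216]
contact_force: [2.0, 1.0, 4.9]
opening: 0.0002
```

View pics/top3c.png

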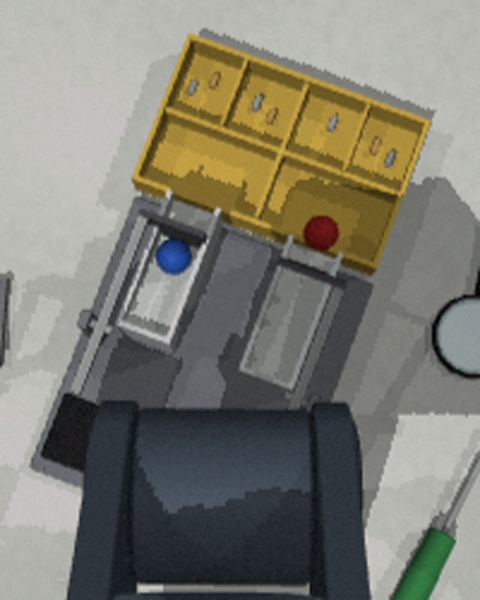

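View pics/scene3c.png

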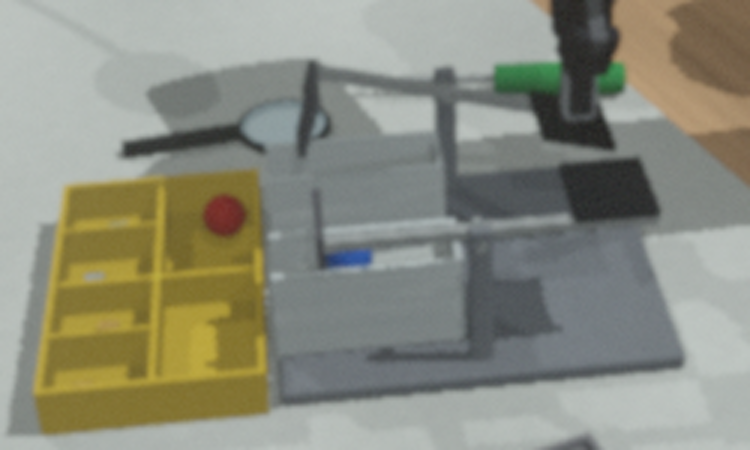

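The gate is up and the red ball is in the tray, at (320,233) in the top crop. The blue ball is still behind its shut gate at (174,256). I'll hold briefly so the red ball can settle.

```bash
python3 -m inch '[{"translation":[0,0,0],"dr":[0,0,0],"grip":0},{"translation":[0,0,0],"dr":[0,0,0],"grip":0},{"translation":[0,0,0],"dr":[0,0,0],"grip":0},{"translation":[0,0,0],"dr":[0,0,0],"grip":0},{"translation":[0,0,0],"dr":[0,0,0],"grip":0},{"translation":[0,0,0],"dr":[0,0,0],"grip":0}]'
python3 - <<'E'
from h import *
im=camera('top');cv2.imwrite('pics/top4.png',im[:,:,::-1])
im=cv2.imread('pics/top4.png')[80:330,220:420];cv2.imwrite('pics/top4c.png',cv2.resize(im,None,fx=2.4,fy=2.4,interpolation=2))
E
```

```text
t: 3.6
tool_pos: [0.466, 0.0484, 0.1033]
ee_rot: [3.142, 0.0, 1.216]
contact_force: [2.1, 0.4, 4.8]
opening: 0.0002
```

View pics/top4c.png

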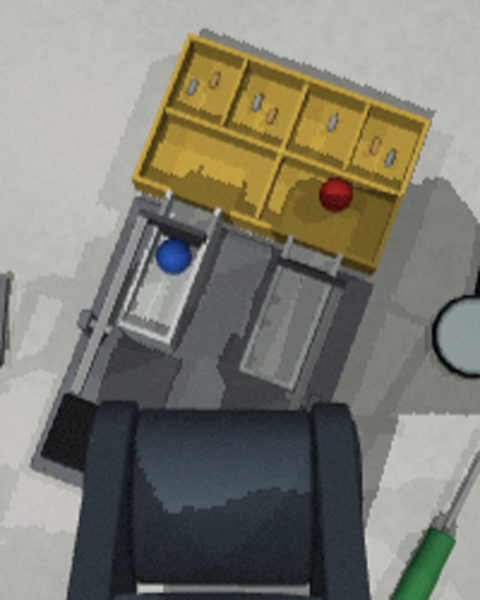

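The red ball is now at (336,194), inside the tray's right-hand compartment. I'll lift slowly so the gate closes.

```bash
python3 -m inch '[{"translation":[0,0,-0.6],"dr":[0,0,0],"grip":0},{"translation":[0,0,-1.3],"dr":[0,0,0],"grip":0},{"translation":[0,0,-2.1],"dr":[0,0,0],"grip":0},{"translation":[0,0,-3],"dr":[0,0,0],"grip":0},{"translation":[0,0,-6],"dr":[0,0,0],"grip":0},{"translation":[0,0,-9.5],"dr":[0,0,0],"grip":0},{"translation":[0,0,-9.5],"dr":[0,0,0],"grip":0},{"translation":[0,0,-9.5],"dr":[0,0,0],"grip":0}]'
python3 -m inch '[{"translation":[10,-10,0],"dr":[0,0,0],"grip":0},{"translation":[20,-20,0],"dr":[0,0,0],"grip":0},{"translation":[20,-20,0],"dr":[0,0,0],"grip":0},{"translation":[20,-20,0],"dr":[0,0,0],"grip":0},{"translation":[20,-20,0],"dr":[0,0,0],"grip":0},{"translation":[20,-20,0],"dr":[0,0,0],"grip":0},{"translation":[20,-20,0],"dr":[0,0,0],"grip":0},{"translation":[20,-20,0],"dr":[0,0,0],"grip":0}]'
python3 - <<'E'
from h import *
for n in('top','scene'):
    im=camera(n);cv2.imwrite(f'pics/{n}5.png',im[:,:,::-1])
im=cv2.imread('pics/scene5.png')[200:350,170:420];cv2.imwrite('pics/scene5c.png',cv2.resize(im,None,fx=3,fy=3,interpolation=2))
E
```

```text
t: 4.65
tool_pos: [0.4656, 0.0483, 0.198]
ee_rot: [-3.141, 0.0, 1.216]
contact_force: [-0.1, -0.5, -0.9]
opening: -0.0001
t: 5.65
tool_pos: [0.3483, 0.3045, 0.198]
ee_rot: [-3.141, 0.001, 1.215]
contact_force: [1.1, -0.0, 0.4]
opening: -0.0002
```

View pics/top5.png

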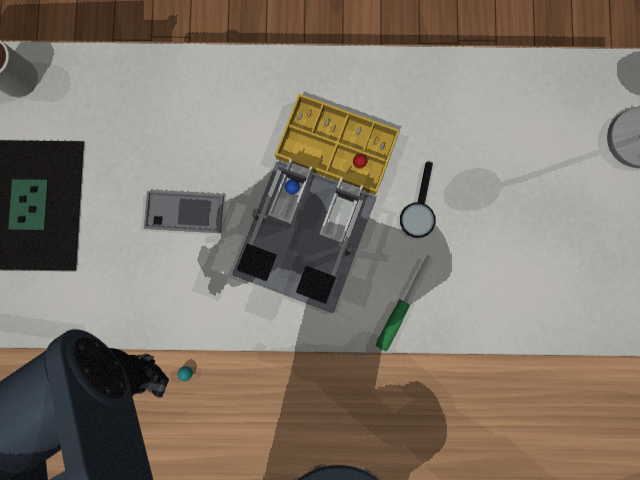

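View pics/scene5c.png

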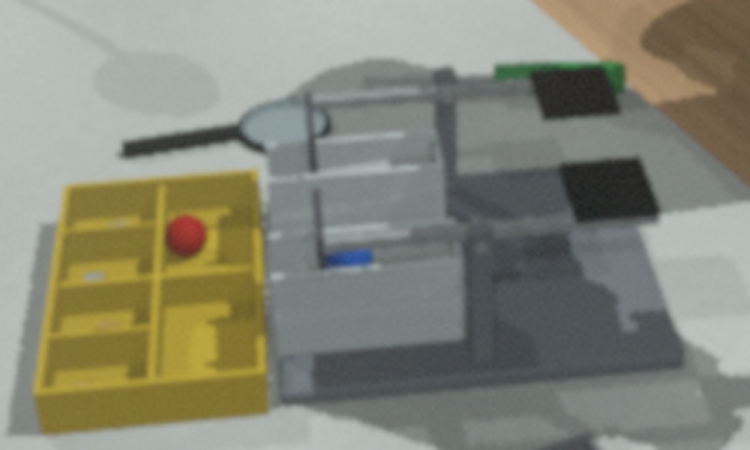

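The paddle is back up with its gate shut. The red ball is in the tray at (360,161) and the blue one is unmoved at (292,187). The tray and bystanders haven't moved, and the arm is clear.

```bash
python3 -m inch '[{"translation":[0,0,0],"dr":[0,0,0],"grip":0},{"translation":[0,0,0],"dr":[0,0,0],"grip":0},{"translation":[0,0,0],"dr":[0,0,0],"grip":0},{"translation":[0,0,0],"dr":[0,0,0],"grip":0}]'
python3 - <<'E'
from cell import *
print(close_job())
E
```

```text
t: 6.25
tool_pos: [0.348, 0.3054, 0.1984]
ee_rot: [3.142, -0.0, 1.216]
contact_force: [-0.3, -0.7, 0.2]
opening: -0.0001
the job is handed in; nothing more can be done
None
```

The red ball is in the yellow tray and the job is handed in, at about 6.3 s on the robot's clock. I pressed the right lane's paddle (the red ball's lane) with the shut fingertips and about 5 N. I held it down until the ball had rolled into the tray, then lifted off and moved the arm clear.

The last pictures show:
- **Red lane:** the paddle is back up and its gate is shut.
- **Red ball:** it lies in the tray's right-hand near compartment.
- **Blue ball:** it is where it started, behind its closed gate.
- **Tray and bystanders:** no visible movement.

The contact force at the end was near zero. The only disagreement was about 3 mm in the paddle's position between the top and wrist cameras. I aimed slightly nearer the robot to allow for it.

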